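Sort sealed canisters by weight into their storage lanes

TASK

Two sealed white canisters with the yellow and the green lug may each hold a solid casting or be empty: lift each one just clear (keep it within about 8 cm of the bench) and feel its weight at the wrist. Set each loaded one into the mouth of the blue lane and each empty one into the mouth of the orange lane (both may belong in the same lane) and slide it gently, by feel, fully home: the steel follower pushed back to its firm stop, or the canister up against the one already home, pressing it there for a moment with about 10 N (never 20) to be sure that it is seated. Leave both upright and released, and leave the two blue spare canisters where they are.

Things in the scene. Friction and masses are not known exactly. Their poses are not given: they have to be found in the camera images.
- canister_yellow: Sealed, white canister standing on the bench, 56 mm diameter, 90 mm tall; on top a centred square yellow grip lug 24 x 24 mm, 28 mm tall (90 to 118 mm up), faces along x and y. Origin: centre of underside. Empty: about 60 g (0.6 N); with a solid casting inside: 260 to 360 g (2.5 to 3.5 N). Either, both or neither may be loaded; name and place tell nothing.
- canister_green: Sealed, white canister standing on the bench, 56 mm diameter, 90 mm tall; on top a centred square green grip lug 24 x 24 mm, 28 mm tall (90 to 118 mm up), faces along x and y. Origin: centre of underside. Empty: about 60 g (0.6 N); with a solid casting inside: 260 to 360 g (2.5 to 3.5 N). Either, both or neither may be loaded; name and place tell nothing.
- lane_loaded: Fixed blue storage lane for loaded (heavy) canisters. Origin: underside of its middle; x runs from the open mouth (-100 mm, robot side) to the far end. Floor 4 mm thick; walls 34 mm tall, inner faces at y = +-32 mm; end plate at x 120 mm, 70 mm tall. Centre of the first canister when home: x = 57 mm; of a second behind it: x = 1 mm. Set down at x = -65 mm, always free.
- lane_empty: Fixed orange storage lane for empty (light) canisters. Origin: underside of its middle; x runs from the open mouth (-100 mm, robot side) to the far end. Floor 4 mm thick; walls 34 mm tall, inner faces at y = +-32 mm; end plate at x 120 mm, 70 mm tall. Centre of the first canister when home: x = 57 mm; of a second behind it: x = 1 mm. Set down at x = -65 mm, always free.
- follower_loaded: Follower of the blue lane: upright steel plate 52 mm wide, 8 mm thick, 6 to 86 mm above the bench. Origin: 39 mm before the middle of its thickness along lane x, at bench height. Slides 50 mm along the lane; front face at lane x = 35 to 65 mm at the start, 85 mm when fully back at its hard stop. Drags with about 3 N, stays where left.
- follower_empty: Follower of the orange lane: upright steel plate 52 mm wide, 8 mm thick, 6 to 86 mm above the bench. Origin: 39 mm before the middle of its thickness along lane x, at bench height. Slides 50 mm along the lane; front face at lane x = 35 to 65 mm at the start, 85 mm when fully back at its hard stop. Drags with about 3 N, stays where left.
- spare_1: Bystander, to be left alone: Sealed, blue canister standing on the bench, 56 mm diameter, 90 mm tall; on top a centred square black grip lug 24 x 24 mm, 28 mm tall (90 to 118 mm up), faces along x and y. Origin: centre of underside. 
- spare_2: Bystander, to be left alone: Sealed, blue canister standing on the bench, 56 mm diameter, 90 mm tall; on top a centred square black grip lug 24 x 24 mm, 28 mm tall (90 to 118 mm up), faces along x and y. Origin: centre of underside. 
There are look-alikes about, which are no part of the job. What is shaped like the canister_yellow but pink or purple is not meant. Leave any pink look-alike of the canister_green alone.

How it is judged:
By the outcome, as a careful person would: the job done as asked, in the order asked, and still so for the second after the job is handed in, with the robot touching nothing.
It also fails if it takes over 72 s, if anything falls off the work surface, if the arm or the gripper's body presses on something with over 40 N, if the wrist force passes 120 N, or if a joint passes its speed limit or range.

ROBOT

A 7-joint arm with a two-finger parallel gripper is mounted at the origin on the work surface. World frame = base frame: x ahead of the robot, y to its left, z up, the work surface at z = 0. Lengths are in m, angles in rad, forces in N, time in s.
With the tool pointing down it reaches from about 0.4 to 0.85 m from the base axis. Payload 10.4 kg.
Tool frame: the origin (TCP) lies at the very end of the fingers, on their centre line; the grasp point (between the pads) lies 19 mm behind it (r.pinch_z is the distance from the TCP to the grasp point, in m); z points along the fingers, y is the line along which they close (so a half turn about z gives the same grasp; the last joint's range is limited). The gripper opens to 87 mm and grips with 3 to 60 N. Pads are 19 mm wide; open, the fingers measure 117 mm over their backs; the gripper's body (75 mm by 190 mm) begins 51 mm behind the grasp point.
Start: joints at [-1.19, 0.332, -0.065, 1.46, 0.022, 1.35, -0.088], TCP at [0.246, 0.575, 0.223] pointing down, gripper open.
Joint ranges: [-2.6, 2.6], [-0.5, 2.12], [-1.47, 1.34], [0.16, 2.42], [-1.27, 4.41], [0.06, 2.06], [-2.6, 2.6]. Speed limits (rad/s): [2.22, 2.22, 2.79, 2.79, 3.14, 3.14, 3.14].

INTERFACE

Orientations are given as a unit quaternion [x, y, z, w].
In Python, from bench import sensors, vision, r gives the robot as it stands.
- The arm moves only by the shell command python3 -m crank 'ROWS' [OPENING] [FORCE]. ROWS is JSON, a list of rows, each a list of 2 entries, a list of its own where there are three numbers: the shift along the tool's x, y, z normalised to -1 to 1, where 1 is 3 cm, then the turn about the tool's z normalised to -1 to 1, where 1 is 8 degrees. A call has 1 to 12 rows; each row shifts and turns the commanded pose from where the row before left it, along the tool's axes as they then stand; what a row does not reach is not made up. A row lasts 1/8 s, in which the tool goes at most 62.5 mm and 10.7 degrees, less where a joint would pass 70% of its speed; a pose out of reach is approached as far as the arm can. A call with a number of a shift or a turn outside -1 to 1 is refused whole. A call with a gripper value outside its range is refused whole. OPENING is the opening, from 0 (shut) to 1 (fully open), set as the call begins (- or left out, the last holds). The fingers move at their own pace and stop on an object; FORCE is the grip in N (left out, the last holds). Time passes only in rows, so rows that do not move let the fingers close. It gives the time, the measured TCP pose, the force, the opening and the grip force at its end, in the units of the state.
- sensors.read_state(): the state, without advancing time (a new reading comes with each control period).
- vision.camera(name): name is "scene" or "side" or "wrist"; returns the picture (384x512x3 uint8, red, green, blue); there is no depth.
- vision.camera_model(name): a dict with "vertical_fov" (degrees; the focal length in pixels is half the picture's height over the tangent of half this angle, whatever the lens; pixels are square), "cx", "cy" (the principal point, pixels), "camera_from_world" (4x4, takes a point from world to camera coordinates); the wrist camera has in their place "hand_eye" (4x4, takes a point from camera to tool coordinates, whose origin is the TCP and whose axes are the flange's). Camera axes: x right, y down, z forward; pixel columns grow to the right and rows downward; lengths in m; the calibration is good to about 2 mm. A picture is of the moment at which its call begins: read the wrist's pose just before it. camera_model takes no time and is no camera call.
- r.close_job(): hands the job in; it is judged then, once.
The state is a dict: "time": time; "joint_positions": joint angles; "joint_vel": joint speeds; "joint_torque": joint torques, N m; "ee_pos": TCP position; "eef_rot": TCP orientation; "ft_force": force on the tool from outside, world axes, zero at the start; "torque": the same for the moment, N m; "width": finger opening in m; "grip_force": force on a finger pad.
Only numpy, scipy, OpenCV 4.12 (cv2) and the standard library are available. Lean on these libraries where they do the work, as an engineer would, in place of code of your own. Each camera call takes 0.05 s, during which the arm holds its last target. There are 200 camera calls.

## Working session

There is one attempt and no reset: what is moved stays moved. The work goes in short steps, Python scripts to look and compute and a shell command to move; the robot and the scene stay as the last step left them, time stands still between calls to the robot, and variables do not carry over. Pictures are saved under pics/ and viewed, at most 10 in all, crops included, and the job is handed in when it is done.

```bash
ls; mkdir -p pics
python3 - <<'E'
from bench import sensors, vision, r
import cv2,numpy as np
s=sensors.read_state();print({k:np.round(v,3).tolist() for k,v in s.items()})
for n in("scene","side"):
    im=vision.camera(n);cv2.imwrite(f"pics/{n}0.png",im[:,:,::-1]);m=vision.camera_model(n);print(n,m)
print(vision.camera_model("wrist"))
E
```

```text
pics
{'time': 0.0, 'joint_positions': [-1.19, 0.333, -0.065, 1.461, 0.022, 1.35, -0.088], 'joint_vel': [-0.0, -0.001, 0.001, -0.001, 0.0, 0.0, 0.001], 'joint_torque': [-0.002, -62.326, 0.023, -38.99, -0.062, 0.04, 0.0], 'ee_pos': [0.245, 0.574, 0.222], 'eef_rot': [0.201, 0.98, -0.001, -0.0], 'ft_force': [0.259, -0.196, -0.945], 'torque': [0.006, 0.007, -0.048], 'grip_force': 0.0, 'width': 0.087}
scene {'vertical_fov': 51.34124585714329, 'cx': 258.95824642547035, 'cy': 189.04559994080228, 'camera_from_world': array([[ 4.60564414e-02,  9.98938273e-01, -1.06366273e-03,
         4.34090733e-02],
       [ 7.92560470e-01, -3.71894070e-02, -6.08658237e-01,
        -4.13936836e-01],
       [-6.08051565e-01,  2.71896154e-02, -7.93431799e-01,
         1.24304158e+00],
       [ 0.00000000e+00,  0.00000000e+00,  0.00000000e+00,
         1.00000000e+00]])}
side {'vertical_fov': 49.46310772303451, 'cx': 258.5535593797868, 'cy': 184.65246995921962, 'camera_from_world': array([[ 0.86524499, -0.50134784,  0.00120782, -0.49387491],
       [-0.33375953, -0.57780912, -0.7448095 ,  0.17736963],
       [ 0.37410653,  0.64403957, -0.66727606,  0.94870296],
       [ 0.        ,  0.        ,  0.        ,  1.        ]])}
{'vertical_fov': 71.4421455865372, 'cx': 258.1045106545271, 'cy': 188.46261989249922, 'hand_eye': array([[ 1.29882129e-03, -9.52310348e-01, -3.05128357e-01,
         8.31249312e-02],
       [ 9.99999098e-01,  1.13245278e-03,  7.22232508e-04,
         7.61537034e-04],
       [-3.42246035e-04, -3.05129020e-01,  9.52310960e-01,
        -1.61253545e-01],
       [ 0.00000000e+00,  0.00000000e+00,  0.00000000e+00,
         1.00000000e+00]])}
```

View pics/scene0.png

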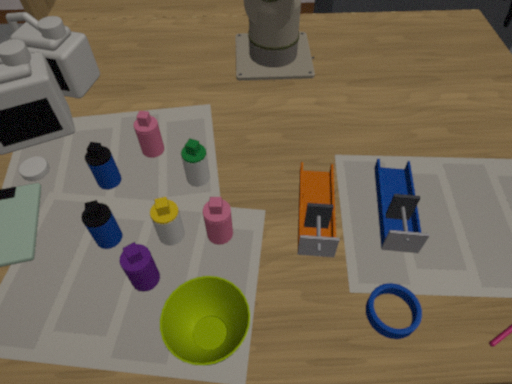

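View pics/side0.png

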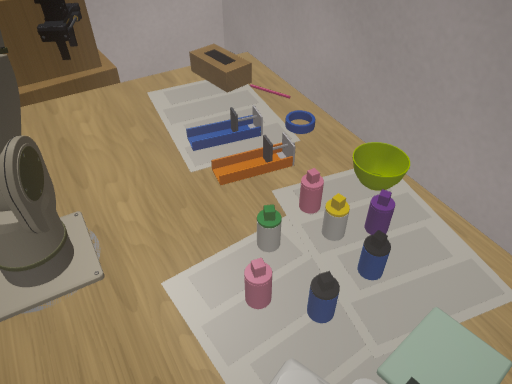

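Scene picture: candidates are yellow lug on white (167,222), green lug on white (195,163); look-alikes are pink (150,135), pink (218,222), purple (140,267); spares are blue with black lugs (103,167), (102,226). I choose the two white-bodied ones. Orange lane is at (318,210), blue lane at (402,205). The side view agrees: yellow (337,215), green (268,228), lanes (250,160) and (225,132).

```bash
cat > h.py <<'E'
import numpy as np,cv2
from bench import sensors,vision,r
from scipy.spatial.transform import Rotation as R
def model(n,s=None):
    m=vision.camera_model(n);f=192/np.tan(np.radians(m["vertical_fov"]/2))
    if n=="wrist":
        T=np.eye(4);T[:3,:3]=R.from_quat(s["eef_rot"]).as_matrix();T[:3,3]=s["ee_pos"];W=T@m["hand_eye"]
    else: W=np.linalg.inv(m["camera_from_world"])
    return f,m["cx"],m["cy"],W
def ray(M,p):
    f,cx,cy,W=M;d=W[:3,:3]@np.array([(p[0]-cx)/f,(p[1]-cy)/f,1]);return W[:3,3],d/np.linalg.norm(d)
def onz(M,p,z):
    o,d=ray(M,p);return o+d*(z-o[2])/d[2]
def tri(a,b):
    (o,d),(p,e)=a,b;t=np.linalg.lstsq(np.c_[d,-e],p-o,rcond=None)[0];A=o+d*t[0];B=p+e*t[1];return (A+B)/2,np.linalg.norm(A-B)
HS={"yellow":((20,28),120),"green":((45,85),110),"orange":((6,17),140),"blue":((104,120),130)}
def mask(im,c):
    (a,b),s=HS[c];h=cv2.cvtColor(im,cv2.COLOR_RGB2HSV);return cv2.inRange(h,(a,s,40),(b,255,255))
def blobs(im,c,amin=60):
    cs,_=cv2.findContours(mask(im,c),cv2.RETR_EXTERNAL,cv2.CHAIN_APPROX_NONE);return sorted([x for x in cs if cv2.contourArea(x)>amin],key=cv2.contourArea,reverse=True)
E
python3 - <<'E'
from h import *
I={n:cv2.imread(f"pics/{n}0.png")[:,:,::-1].copy() for n in("scene","side")}
for c in HS:
    for n in I:
        for b in blobs(I[n],c):
            M=cv2.moments(b);print(c,n,round(M["m10"]/M["m00"],1),round(M["m01"]/M["m00"],1),M["m00"],cv2.boundingRect(b), cv2.boxPoints(cv2.minAreaRect(b)).round().tolist() if c in("orange","blue") and M["m00"]>300 else"")
o=[]
for n,(x,y,w,h) in (("scene",(125,130,110,120)),("scene",(290,150,140,110)),("side",(240,170,120,110)),("side",(180,100,120,90))):
    o.append(cv2.resize(I[n][y:y+h,x:x+w],(390,290),interpolation=cv2.INTER_CUBIC))
cv2.imwrite("pics/crop1.png",np.vstack([np.hstack(o[:2]),np.hstack(o[2:])])[:,:,::-1])
E
```

```text
yellow scene 163.4 210.6 531.0 (150, 197, 28, 27) 
yellow side 337.3 205.9 376.0 (325, 193, 25, 24) 
green scene 193.1 151.4 374.5 (182, 139, 24, 24) 
green side 268.6 216.3 187.0 (257, 205, 24, 21) 
orange scene 316.2 197.6 1684.5 (298, 162, 39, 81) [[298.0, 162.0], [336.0, 162.0], [336.0, 242.0], [298.0, 242.0]]
orange scene 307.1 7.8 85.0 (301, 3, 13, 11) 
orange side 246.4 165.5 1593.5 (212, 148, 81, 37) [[210.0, 160.0], [288.0, 141.0], [294.0, 166.0], [216.0, 186.0]]
blue scene 393.3 310.6 2214.0 (367, 284, 54, 54) [[356.0, 308.0], [391.0, 273.0], [431.0, 312.0], [395.0, 348.0]]
blue scene 391.4 193.4 1437.5 (375, 159, 40, 85) [[374.0, 159.0], [411.0, 156.0], [418.0, 240.0], [382.0, 243.0]]
blue scene 106.6 233.4 598.5 (87, 214, 35, 34) [[87.0, 226.0], [111.0, 214.0], [124.0, 240.0], [100.0, 252.0]]
blue scene 106.5 174.1 550.5 (89, 156, 32, 33) [[89.0, 165.0], [111.0, 155.0], [123.0, 182.0], [101.0, 192.0]]
blue scene 413.6 221.8 178.0 (407, 207, 14, 25) 
blue side 300.1 118.5 322.0 (286, 111, 29, 16) [[286.0, 111.0], [314.0, 111.0], [314.0, 126.0], [286.0, 126.0]]
blue side 210.3 134.9 190.5 (188, 128, 48, 17)
```

View pics/crop1.png

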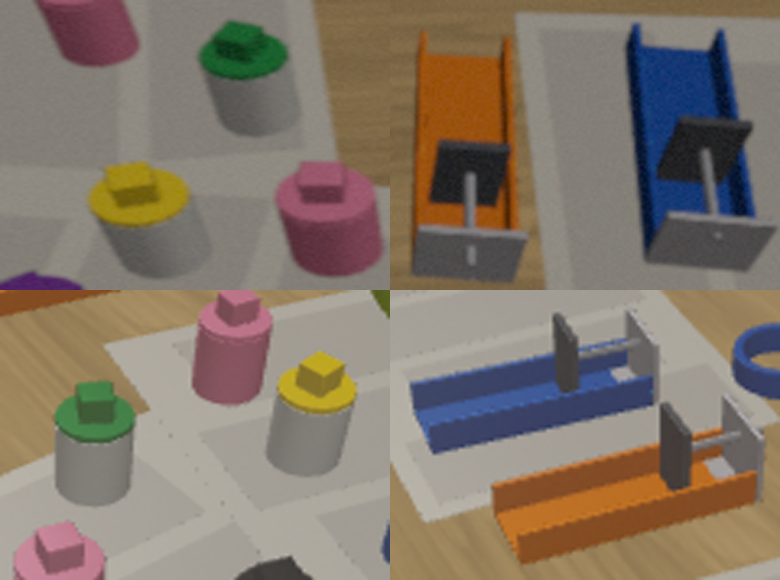

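The crop confirms the choice: white bodies with yellow and green caps and lugs, green turned a little. Both lanes are open toward the robot, with the plates' top edges clearly visible.

Run:
```python
from h import *
S,D=model("scene"),model("side")
for k,a,b in(("yellow",(161.7,201.2),(339,199.6)),("green",(192.7,144.1),(269.5,207.2))):
    print(k,tri(ray(S,a),ray(D,b)),onz(S,a,.118),onz(D,b,.118))
for k,a,b,c,d in(("or",(301.5,162.5),(333.4,164),(299,236.5),(339.2,238)),("bl",(378.3,159.5),(408.5,161.4),(385.1,231.2),(426.8,233.5))):
    m=(onz(S,a,.036)+onz(S,b,.036))/2;e=(onz(S,c,.07)+onz(S,d,.07))/2
    v=e-m;print(k,m,e,np.hypot(*v[:2]),np.degrees(np.arctan2(v[1],v[0])))
# mouth wall corner heights across views (orange far wall, blue far wall)
for a,b in(((333.4,164),(240-60+(493-390)*120/390,100+(485-290)*90/290)),((408.5,161.4),(180+(412-390)*120/390,100+(384-290)*90/290)),((301.5,162.5),(180+(519-390)*120/390,100+(537-290)*90/290)),((378.3,159.5),(180+(431-390)*120/390,100+(427-290)*90/290))):
    print(tri(ray(S,a),ray(D,b)))
s=sensors.read_state();print(R.from_quat(s["eef_rot"]).as_matrix().round(3))
```

```text
yellow (array([ 0.6281018 , -0.25979348,  0.11389735]), np.float64(0.0032817249677134174)) [ 0.62996912 -0.25745151  0.118     ] [ 0.62564541 -0.26447306  0.118     ]
green (array([ 0.47973345, -0.20649789,  0.1160316 ]), np.float64(0.0018533577959629018)) [ 0.48246684 -0.20678045  0.118     ] [ 0.47837584 -0.20716583  0.118     ]
or [0.4777795  0.07021005 0.036     ] [0.69457619 0.04002695 0.07      ] 0.2188876931733073 -7.925946245168593
bl [0.47748422 0.24812232 0.036     ] [0.6915378  0.20928104 0.07      ] 0.21754903607024548 -10.284752457878126
(array([0.47940845, 0.10718323, 0.03229676]), np.float64(0.001643138064121651))
(array([0.47915499, 0.28441891, 0.0329061 ]), np.float64(0.0004968772371060025))
(array([0.46913798, 0.03441036, 0.03043935]), np.float64(0.0004912588321304746))
(array([0.46819888, 0.21588561, 0.03002613]), np.float64(0.0010102906282721592))
[[-0.92   0.393 -0.   ]
 [ 0.393  0.92  -0.001]
 [-0.    -0.001 -1.   ]]
```

```bash
python3 -m crank '[[[-0.8,-0.8,0],-1],[[-0.85,-1,0],-0.9],[[-0.85,-1,0],0],[[-0.85,-1,0],0],[[-0.85,-1,0],0],[[-0.85,-1,0],0],[[-0.85,-1,0],0],[[-0.85,-1,0],0],[[-0.85,-1,0],0],[[-0.85,-1,0],0],[[-0.8,-1,0],0],[[-0.5,-1,0],0]]' 1
python3 - <<'E'
from h import *
s=sensors.read_state();im=vision.camera("wrist");cv2.imwrite("pics/w1.png",im[:,:,::-1]);np.save("w1.npy",np.r_[s["ee_pos"],s["eef_rot"]])
print(s["time"],s["ee_pos"],R.from_quat(s["eef_rot"]).as_matrix()[:,0],s["ft_force"])
E
```

```text
time: 1.6
ee_pos: [0.4748, 0.1755, 0.2222]
eef_rot: [0.07, 0.998, -0.0, -0.0]
ft_force: [-0.5, -1.2, -0.2]
width: 0.087
grip_force: 0.0
1.6 [0.47478773 0.17548046 0.22222456] [-9.90316706e-01  1.38826287e-01  2.89559493e-04] [-0.46473364 -1.24858683 -0.17920263]
```

View pics/w1.png

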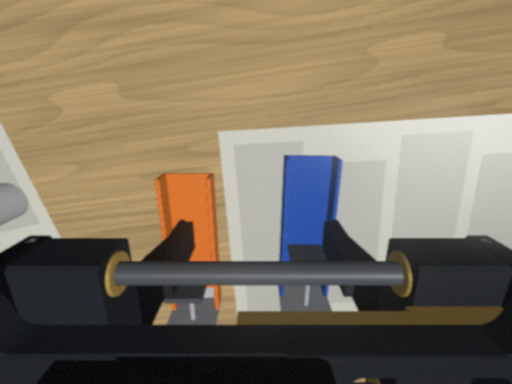

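The wrist picture shows the orange mouth at (157–214,175) and the blue mouth at (283–340,157); the fingers hide what is below row 240.

```bash
cat > lane.py <<'E'
from h import *
def lane(im,M,c,right,rows):
    m=max(blobs(im,c,200),key=cv2.contourArea) if c=="orange" else [b for b in blobs(im,c,200)][0]
    k=np.zeros(im.shape[:2],np.uint8);cv2.drawContours(k,[m],-1,255,-1)
    L=[];Rr=[]
    for v in rows:
        u=np.where(k[v])[0]
        L.append(onz(M,(u[0]-.5,v),0 if right else .034));Rr.append(onz(M,(u[-1]+.5,v),.034 if right else 0))
    L,Rr=np.array(L),np.array(Rr)
    fl=np.polyfit(L[:,0],L[:,1],1);fr=np.polyfit(Rr[:,0],Rr[:,1],1)
    a=(np.arctan(fl[0])+np.arctan(fr[0]))/2
    cu=int(cv2.boundingRect(m)[0]+cv2.boundingRect(m)[2]/2);v0=np.where(k[:,cu])[0][0]
    mo=onz(M,(cu,v0-.5),0);x=mo[0];y=(np.polyval(fl,x)+np.polyval(fr,x))/2
    w=(np.polyval(fr,x)-np.polyval(fl,x))*np.cos(a)
    print(c,"mouth",x.round(4),y.round(4),"ang",np.degrees([np.arctan(fl[0]),np.arctan(fr[0])]).round(2),"width",w.round(4))
E
python3 - <<'E'
from lane import *
q=np.load("w1.npy");M=model("wrist",dict(ee_pos=q[:3],eef_rot=q[3:]))
im=cv2.imread("pics/w1.png")[:,:,::-1].copy()
lane(im,M,"orange",False,range(185,220));lane(im,M,"blue",True,range(168,218))
E
```

```text
orange mouth 0.4753 0.0707 ang [-7.61 -7.06] width 0.0746
blue mouth 0.4766 0.2512 ang [-8.78 -8.13] width 0.0702
```

```bash
python3 -m crank '[[[-0.25,-1,0],0],[[-0.25,-1,0],0],[[-0.25,-1,0],0],[[-0.25,-1,0],0],[[-0.2,-1,0],0],[[-0.2,-1,0],0],[[-0.2,-1,0],0],[[-0.2,-1,0],0],[[-0.2,-1,0],0],[[-0.2,-1,0],0],[[-0.2,-1,0],0],[[-0.2,-1,0],0]]'
cat > snap.py <<'E'
from h import *
import sys
s=sensors.read_state();im=vision.camera("wrist");n=sys.argv[1];cv2.imwrite(f"pics/{n}.png",im[:,:,::-1]);np.save(n+".npy",np.r_[s["ee_pos"],s["eef_rot"]])
Q=R.from_quat(s["eef_rot"]).as_matrix();M=model("wrist",s)
print(s["time"],s["ee_pos"].round(4) if hasattr(s["ee_pos"],"round") else s["ee_pos"],"yaw",np.degrees(np.arctan2(Q[1,0],Q[0,0])),s["ft_force"])
for c in sys.argv[2:]:
    for b in blobs(im,c,150)[:2]:
        m=cv2.moments(b);p=(m["m10"]/m["m00"],m["m01"]/m["m00"]);print(c,np.round(p,1),m["m00"],cv2.boundingRect(b),onz(M,p,.09))
E
python3 snap.py w2 green yellow
```

```text
time: 3.15
ee_pos: [0.5017, -0.191, 0.2223]
eef_rot: [0.069, 0.998, 0.0, -0.0]
ft_force: [0.9, 0.3, -0.1]
width: 0.087
grip_force: 0.0
3.15 [ 0.5017 -0.191   0.2223] yaw 172.07807796696645 [ 0.85098058  0.2783199  -0.10880755]
green [239.1 160.8] 1614.0 (216, 138, 47, 47) [ 0.47767524 -0.20853069  0.09      ]
yellow [384.2 316.6] 3272.0 (239, 306, 264, 19) [ 0.71806144 -0.04652015  0.09      ]
yellow [219.9 293.1] 504.5 (202, 285, 39, 22) [ 0.6494997  -0.26174693  0.09      ]
```

View pics/w2.png

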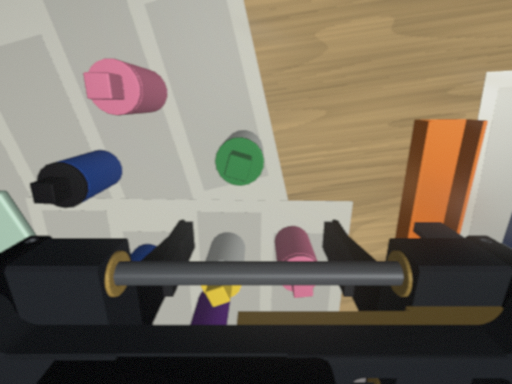

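Green cap disc at (239,161), upper dark lug edge slanted from (230,152) to (252,158); pink look-alikes at (105,85) and (298,280) and the black-lugged spare are off to the side. Enlarging the lug for its turn.

Run:
```python
from h import *
im=cv2.imread("pics/w2.png");c=im[130:195,205:275];c=cv2.resize(c,None,fx=8,fy=8,interpolation=cv2.INTER_CUBIC)
c=cv2.convertScaleAbs(c,alpha=1.6);cv2.imwrite("pics/lg.png",c)
q=np.load("w2.npy");M=model("wrist",dict(ee_pos=q[:3],eef_rot=q[3:]))
print(tri(ray(M,(239.5,161.5)),ray(model("scene"),(193.5,152.5))),tri(ray(M,(239.5,161.5)),ray(model("side"),(268.8,217))))
```

```text
(array([ 0.47891331, -0.20879413,  0.08801484]), np.float64(0.0007841021164027629)) (array([ 0.47780939, -0.20801882,  0.0884331 ]), np.float64(0.0020319543352988576))
```

View pics/lg.png

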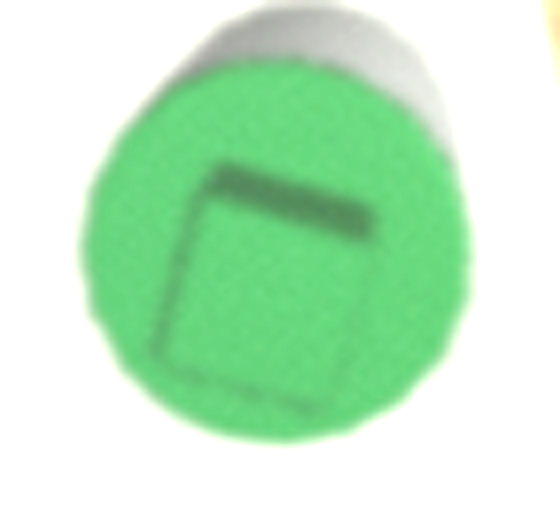

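```bash
python3 -m crank '[[[0,0,0],1],[[0,0,0],1],[[0.45,-0.86,0],0.1],[[0,0,0.5],0],[[0,0,1],0],[[0,0,1],0],[[0,0,0],0]]'
python3 - <<'E'
from h import *
q=np.load("w2.npy");M=model("wrist",dict(ee_pos=q[:3],eef_rot=q[3:]));print(onz(M,(237.6,167.2),.118))
E
python3 snap.py w3 green
```

```text
time: 4.08
ee_pos: [0.4777, -0.2073, 0.1453]
eef_rot: [0.214, 0.977, -0.0, -0.002]
ft_force: [0.3, -0.8, 1.7]
width: 0.0871
grip_force: 0.0
[ 0.47828997 -0.20787294  0.118     ]
4.075 [ 0.4777 -0.2073  0.1453] yaw 155.30634245371743 [ 0.29970211 -0.82861217  1.65833101]
green [256.1 203.7] 2649.0 (226, 175, 61, 58) [ 0.4772848  -0.20800489  0.09      ]
```

```bash
python3 -m crank '[[[0,0,0.9],0],[[0,0,0.5],0],[[0,0,0.3],0],[[0,0,0],0]]'; python3 -m crank '[[[0,0,0],0],[[0,0,0],0],[[0,0,0],0],[[0,0,0],0],[[0,0,0],0],[[0,0,0],0]]' 0.1 30
```

```text
time: 4.62
ee_pos: [0.4789, -0.2085, 0.0965]
eef_rot: [0.214, 0.977, -0.0, -0.0]
ft_force: [0.7, -0.4, -0.5]
width: 0.087
grip_force: 0.0
time: 5.38
ee_pos: [0.479, -0.2085, 0.0965]
eef_rot: [0.214, 0.977, 0.0, -0.0]
ft_force: [-0.6, 1.0, 0.2]
width: 0.035
grip_force: 0.0
```

```bash
python3 -m crank '[[[0,0,0.1],0],[[0,0,0],0],[[0,0,0],0],[[0,0,0],0]]' 0.1 30
```

```text
time: 5.88
ee_pos: [0.4789, -0.2084, 0.0934]
eef_rot: [0.214, 0.977, 0.0, -0.0]
ft_force: [0.3, 0.7, 0.1]
width: 0.0241
grip_force: 30.0
```

```bash
python3 -m crank '[[[0,0,-0.5],0],[[0,0,-0.6],0],[[0,0,0],0],[[0,0,0],0]]'
cat > weigh.py <<'E'
from h import *
F=[]
for i in range(8): F.append(sensors.read_state()["ft_force"]);vision.camera("side")
F=np.array(F);print(F.mean(0).round(2),F.std(0).round(2),F[:,2].round(2),sensors.read_state()["time"])
E
python3 weigh.py
```

```text
time: 6.38
ee_pos: [0.4791, -0.2083, 0.1266]
eef_rot: [0.214, 0.977, 0.0, 0.0]
ft_force: [-0.5, -0.3, -0.8]
width: 0.0242
grip_force: 30.0
[-0.03 -0.02 -0.68] [0.43 0.57 0.33] [-0.77 -0.94 -0.33 -0.39 -1.22 -0.83 -0.17 -0.82] 6.775
```

Green reads about 0.7 N, so it is empty and goes to the orange lane.

```bash
python3 -m crank '[[[0,0,-0.8],-1],[[0,0,0],-1],[[0,0.5,0],-0.1],[[0,1,0],0],[[0,1,0],0],[[0,1,0],0],[[0,1,0],0],[[0,1,0],0],[[0,1,0],0],[[0.1,0.8,0],0],[[0,0,0],0]]'; python3 snap.py w4
```

```text
time: 8.15
ee_pos: [0.506, 0.0118, 0.1501]
eef_rot: [0.068, 0.998, 0.0, -0.0]
ft_force: [-0.3, -0.5, -0.9]
width: 0.0237
grip_force: 30.0
8.15 [0.506  0.0118 0.1501] yaw 172.14965705562523 [-0.33367027 -0.54586637 -0.89556545]
```

View pics/w4.png

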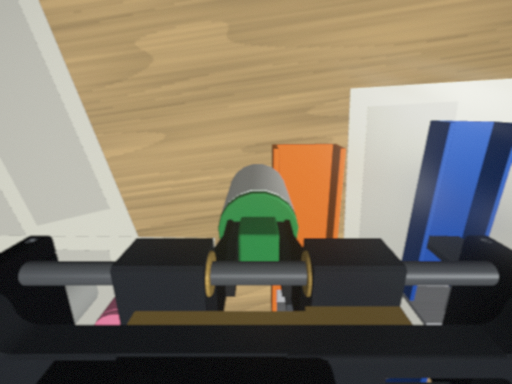

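Picture: the held canister hangs upright at (258,220); the orange mouth edge runs (274–342,145) and the blue lane is clear at (430–512,122).

Run:
```python
from lane import *
q=np.load("w4.npy");M=model("wrist",dict(ee_pos=q[:3],eef_rot=q[3:]))
im=cv2.imread("pics/w4.png")[:,:,::-1].copy()
for c,rows in(("orange",range(150,232,6)),("blue",range(130,232,6))):
    k=mask(im,c)
    for v in rows:
        u=np.where(k[v])[0]
        if len(u)<20: continue
        u=u[u>260]; print(c,v,u[0],u[-1],onz(M,(u[0]-.5,v),0)[:2].round(4),onz(M,(u[-1]+.5,v),.034)[:2].round(4))
    for uu in((290,305,320) if c=="orange" else (450,465,480)):
        v0=np.where(k[:,uu])[0][0];print("front",uu,v0,onz(M,(uu,v0-.5),0)[:2].round(4))
```

```text
orange 150 272 345 [0.4779 0.0321] [0.4825 0.1077]
orange 156 272 344 [0.4849 0.0313] [0.4887 0.1064]
orange 162 272 343 [0.4921 0.0304] [0.495  0.1051]
orange 168 274 343 [0.4997 0.0319] [0.5015 0.1048]
orange 174 280 343 [0.508  0.0382] [0.5081 0.1046]
orange 180 284 342 [0.5161 0.0422] [0.5147 0.1033]
orange 186 286 342 [0.524  0.0438] [0.5215 0.103 ]
orange 192 288 341 [0.532  0.0454] [0.5282 0.1016]
orange 198 290 341 [0.5402 0.0471] [0.5353 0.1013]
orange 204 293 340 [0.5486 0.05  ] [0.5422 0.0999]
orange 210 294 340 [0.5568 0.0504] [0.5494 0.0996]
orange 216 297 339 [0.5655 0.0534] [0.5566 0.0982]
orange 222 298 338 [0.5739 0.0539] [0.5639 0.0968]
orange 228 299 338 [0.5825 0.0544] [0.5714 0.0964]
front 290 144 [0.4733 0.0544]
front 305 144 [0.4756 0.0716]
front 320 144 [0.478  0.0889]
blue 130 447 492 [0.4822 0.2334] [0.4822 0.257 ]
blue 136 446 503 [0.489  0.2328] [0.49  0.269]
blue 142 444 511 [0.4957 0.231 ] [0.4974 0.2781]
blue 148 443 511 [0.5026 0.2304] [0.5038 0.279 ]
blue 154 442 511 [0.5097 0.2297] [0.5103 0.28  ]
blue 160 441 511 [0.5168 0.2291] [0.5168 0.2809]
blue 166 439 509 [0.5239 0.2272] [0.5232 0.2798]
blue 172 438 507 [0.5312 0.2266] [0.5297 0.2787]
blue 178 437 505 [0.5387 0.2259] [0.5363 0.2775]
blue 184 436 503 [0.5462 0.2252] [0.5429 0.2763]
blue 190 435 501 [0.5539 0.2244] [0.5497 0.2751]
blue 196 434 499 [0.5617 0.2237] [0.5565 0.2739]
blue 202 432 498 [0.5694 0.2217] [0.5636 0.2738]
blue 208 431 496 [0.5774 0.221 ] [0.5707 0.2725]
blue 214 429 494 [0.5853 0.219 ] [0.5778 0.2713]
blue 220 427 492 [0.5934 0.2169] [0.5851 0.27  ]
blue 226 425 490 [0.6016 0.2148] [0.5925 0.2687]
front 450 122 [0.4731 0.2366]
front 465 122 [0.4754 0.2535]
front 480 122 [0.4777 0.2704]
```

```bash
python3 -m crank '[[[0.07,0.9,0],-0.05],[[0,0.9,0],0],[[0,0,0],0]]'; python3 -m crank '[[[0,0,0.6],0],[[0,0,0.6],0],[[0,0,0.3],0],[[0,0,0],0],[[0,0,0],0]]'; python3 snap.py w5
```

```text
time: 8.57
ee_pos: [0.5115, 0.064, 0.1502]
eef_rot: [0.065, 0.998, 0.0, -0.0]
ft_force: [0.1, -0.5, -1.5]
width: 0.0239
grip_force: 30.0
time: 9.2
ee_pos: [0.5114, 0.0623, 0.1056]
eef_rot: [0.066, 0.998, -0.0, -0.0]
ft_force: [-0.5, 2.6, -2.4]
width: 0.0237
grip_force: 30.0
9.2 [0.5114 0.0623 0.1056] yaw 172.4295758398936 [-0.51614231  2.55638929 -2.38907253]
```

View pics/w5.png

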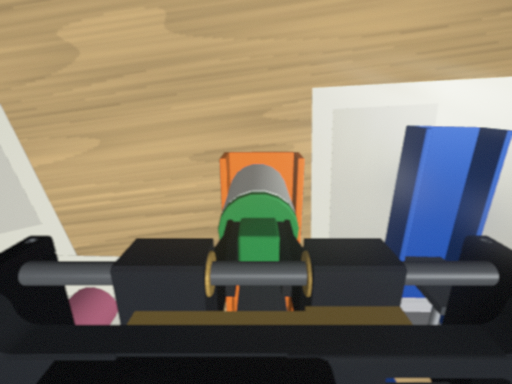

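Picture: the canister is inside the lane mouth (222–302) but about 4 px left of its centre. I shift it about 3.5 mm, then lower.

```bash
python3 -m crank '[[[0,0.11,0],0],[[0,0,0],0],[[0,0,0],0]]'; python3 -m crank '[[[0,0,0.15],0],[[0,0,0.1],0],[[0,0,0],0],[[0,0,0],0]]'
```

```text
time: 9.62
ee_pos: [0.5122, 0.0656, 0.1056]
eef_rot: [0.066, 0.998, -0.0, 0.0]
ft_force: [0.1, -0.2, -0.2]
width: 0.0237
grip_force: 30.0
time: 10.12
ee_pos: [0.5121, 0.0659, 0.098]
eef_rot: [0.066, 0.998, 0.0, 0.0]
ft_force: [-0.0, -0.1, -0.6]
width: 0.0241
grip_force: 30.0
```

```bash
python3 -m crank '[[[-0.2,0,0.02],0],[[-0.4,0,0],0],[[-0.5,0,0],0],[[-0.5,0,0],0],[[-0.4,0,0],0],[[-0.2,0,0],0],[[0,0,0],0]]'; python3 -m crank '[[[-0.2,0,0],0],[[-0.2,0,0],0],[[-0.2,0,0],0],[[-0.2,0,0],0]]';python3 -m crank '[[[-0.2,0,0],0],[[-0.15,0,0],0],[[-0.1,0,0],0],[[0,0,0],0]]'
```

```text
time: 11.0
ee_pos: [0.5777, 0.0571, 0.0973]
eef_rot: [0.066, 0.998, -0.0, -0.0]
ft_force: [-0.7, -0.1, 0.4]
width: 0.0237
grip_force: 30.0
time: 11.5
ee_pos: [0.6015, 0.0541, 0.0974]
eef_rot: [0.066, 0.998, 0.0, -0.0]
ft_force: [-3.9, -0.7, 1.2]
width: 0.0238
grip_force: 30.0
time: 12.0
ee_pos: [0.6149, 0.0523, 0.0973]
eef_rot: [0.066, 0.998, 0.0, 0.0]
ft_force: [-1.0, 0.5, -0.7]
width: 0.0237
grip_force: 30.0
```

```bash
python3 -m crank '[[[-0.1,0,0],0],[[-0.1,0,0],0],[[-0.1,0,0],0],[[-0.1,0,0],0]]'; python3 -m crank '[[[-0.05,0,0],0],[[-0.02,0,0],0]]'; python3 -m crank '[[[-0.02,0,0],0],[[-0.02,0,0],0]]'
```

```text
time: 12.5
ee_pos: [0.6267, 0.0508, 0.0973]
eef_rot: [0.066, 0.998, 0.0, -0.0]
ft_force: [-3.5, 0.4, -0.7]
width: 0.024
grip_force: 30.0
time: 12.75
ee_pos: [0.6287, 0.0505, 0.0973]
eef_rot: [0.066, 0.998, 0.0, -0.0]
ft_force: [-3.3, 1.9, -1.8]
width: 0.0238
grip_force: 30.0
time: 13.0
ee_pos: [0.6298, 0.0504, 0.0974]
eef_rot: [0.066, 0.998, 0.0, -0.0]
ft_force: [-2.2, 0.8, -1.5]
width: 0.0238
grip_force: 30.0
```

```bash
python3 -m crank '[[[-0.02,0,0],0],[[0,0,0],0]]' | sed -n '2p;4p'; python3 -m crank '[[[-0.02,0,0],0],[[0,0,0],0]]'| sed -n '2p;4p'; python3 -m crank '[[[-0.02,0,0],0],[[0,0,0],0]]'| sed -n '2p;4p'
```

```text
ee_pos: [0.6304, 0.0503, 0.0974]
ft_force: [-2.6, 1.5, -1.7]
ee_pos: [0.6311, 0.0502, 0.0974]
ft_force: [-2.9, 1.7, -2.3]
ee_pos: [0.6316, 0.0501, 0.0974]
ft_force: [-4.1, 1.1, -1.9]
```

```bash
python3 -m crank '[[[-0.02,0,0],0],[[0,0,0],0]]' | sed -n '2p;4p'; python3 -m crank '[[[-0.02,0,0],0],[[0,0,0],0]]'| sed -n '2p;4p'
```

```text
ee_pos: [0.6317, 0.0501, 0.0974]
ft_force: [-5.7, 1.1, 1.0]
ee_pos: [0.6318, 0.0501, 0.0973]
ft_force: [-9.4, 1.4, 2.1]
```

The position has stalled and the force is rising, so this is the stop. I add a touch and hold.

```bash
python3 -m crank '[[[-0.01,0,0],0],[[0,0,0],0],[[0,0,0],0]]' | sed -n '2p;4p'; python3 -m crank '[[[0,0,0],0],[[0,0,0],0]]'| sed -n '2p;4p'; python3 weigh.py
```

```text
ee_pos: [0.6318, 0.0501, 0.0974]
ft_force: [-10.0, 1.8, 3.3]
ee_pos: [0.6318, 0.0501, 0.0973]
ft_force: [-10.0, 1.7, 4.2]
[-10.25   1.69   3.49] [0.36 0.38 0.46] [4.17 3.87 3.04 3.88 3.21 3.46 3.57 2.7 ] 15.275
```

```bash
python3 -m crank '[[[0.035,0,0],0],[[0,0,0],0]]' | sed -n '2p;4p';  python3 -m crank '[[[0,0,0],0],[[0,0,0],0],[[0,0,0],0],[[0,0,0],0]]' 0.6; python3 -m crank '[[[0,0,-0.5],0],[[0,0,-1],0],[[0,0,-1],0],[[0,0,-1],0],[[0,0,-0.5],0]]' 0.8;  python3 weigh.py; python3 snap.py w6 green
```

```text
ee_pos: [0.6317, 0.0501, 0.0974]
ft_force: [-5.7, 1.3, -0.2]
time: 16.02
ee_pos: [0.6323, 0.05, 0.0976]
eef_rot: [0.066, 0.998, 0.0, 0.0]
ft_force: [-0.1, -0.1, -0.8]
width: 0.0499
grip_force: 0.0
time: 16.65
ee_pos: [0.6328, 0.0499, 0.2202]
eef_rot: [0.066, 0.998, 0.0, 0.002]
ft_force: [0.4, 0.2, -0.7]
width: 0.0696
grip_force: 0.0
[ 0.01  0.07 -0.03] [0.41 0.66 0.5 ] [-0.7   0.96 -0.16 -0.48  0.11 -0.39  0.05  0.38] 17.05
17.05 [0.6316 0.05   0.2163] yaw 172.46177781408716 [-0.32818447  0.32030682 -0.52676611]
green [258.3 179.7] 1685.0 (235, 157, 48, 47) [0.63038899 0.05087921 0.09      ]
```

Green is home, upright and released (disc at (258,180) in the wrist picture maps to (0.630,0.051)). Now yellow.

```bash
python3 -m crank '[[[-0.19,-1,0],0],[[-0.19,-1,0],0],[[-0.19,-1,0],0],[[-0.19,-1,0],0],[[-0.19,-1,0],0],[[-0.19,-1,0],0],[[-0.19,-1,0],0],[[-0.19,-1,0],0],[[-0.19,-1,0],0],[[-0.19,-1,0],0],[[0,0,0],0]]' 1; python3 snap.py w7 yellow
python3 - <<'E'
from h import *
im=cv2.imread("pics/w7.png");c=cv2.resize(im[130:250,170:330],None,fx=5,fy=5,interpolation=cv2.INTER_CUBIC)
cv2.imwrite("pics/ly.png",cv2.convertScaleAbs(c,alpha=1.1))
E
```

```text
time: 18.48
ee_pos: [0.6481, -0.2582, 0.2167]
eef_rot: [0.068, 0.998, -0.001, -0.001]
ft_force: [-0.3, 0.2, 0.5]
width: 0.0871
grip_force: 0.0
18.475 [ 0.6481 -0.2582  0.2167] yaw 172.22091278206074 [-0.26080347  0.16466455  0.52097179]
yellow [381.8 316.6] 3441.5 (238, 306, 265, 19) [ 0.85742598 -0.11934355  0.09      ]
yellow [255.6 166.4] 1765.5 (232, 143, 48, 48) [ 0.63150027 -0.25836136  0.09      ]
```

View pics/ly.png

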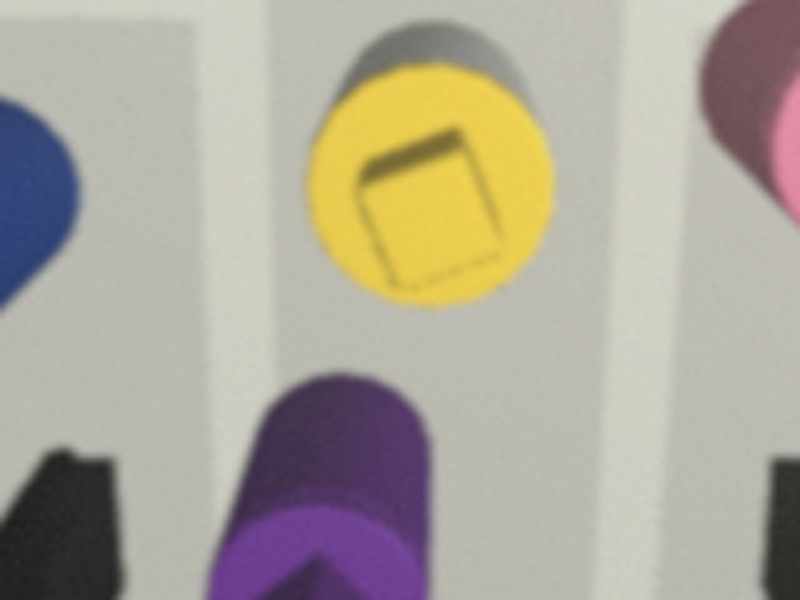

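Yellow lug top corners at crop (358,187), (463,148), (503,245), (398,290): turned about 21.5° anticlockwise in the picture. Neighbours are the pink one at right, purple below and blue spare at left, all clear of the finger lines.

```bash
python3 - <<'E'
from h import *
q=np.load("w7.npy");M=model("wrist",dict(ee_pos=q[:3],eef_rot=q[3:]))
print(onz(M,(256.1,173.5),.118),onz(M,(256,167),.09),tri(ray(M,(256,167)),ray(model("scene"),(163.5,212))),tri(ray(M,(256.1,173.5)),ray(model("side"),(339,199.6))))
E
python3 -m crank '[[[0,0,0],-1],[[0,0,0],-1],[[0,0,0],-0.7],[[0,0,0],0]]' 0.65
```

```text
[ 0.63246684 -0.25765238  0.118     ] [ 0.63225965 -0.25797033  0.09      ] (array([ 0.63322243, -0.25887298,  0.08666371]), np.float64(0.0015788629613566684)) (array([ 0.63401245, -0.25752469,  0.1083789 ]), np.float64(0.0020599539788598333))
time: 19.02
ee_pos: [0.6496, -0.2534, 0.2173]
eef_rot: [-0.123, 0.992, 0.0, 0.0]
ft_force: [-0.4, 0.1, 0.2]
width: 0.0586
grip_force: 0.0
```

```bash
python3 -m crank '[[[0.6,0,0.3],0],[[0,0,1],0],[[0,0,1],0],[[0,0,0.5],0],[[0,0,0],0],[[0,0,0],0]]'; python3 snap.py w8 yellow
```

```text
time: 19.77
ee_pos: [0.6325, -0.2594, 0.1348]
eef_rot: [-0.122, 0.992, -0.0, 0.001]
ft_force: [-0.3, -0.9, 0.1]
width: 0.0566
grip_force: 0.0
19.775 [ 0.6325 -0.2594  0.1348] yaw -165.95593048089688 [-0.30553978 -0.8852523   0.1158355 ]
yellow [341.6 316.9] 3435.5 (184, 306, 285, 19) [ 0.72208881 -0.15437278  0.09      ]
yellow [258.9 206.1] 3054.5 (227, 176, 65, 61) [ 0.63092697 -0.25914535  0.09      ]
```

```bash
python3 -m crank '[[[0,0,0.7],0],[[0,0,0.4],0],[[0,0,0.25],0],[[0,0,0],0]]'; python3 -m crank '[[[0,0,0],0],[[0,0,0],0],[[0,0,0],0],[[0,0,0],0],[[0,0,0],0]]' 0.1 35
```

```text
time: 20.32
ee_pos: [0.6314, -0.2591, 0.0921]
eef_rot: [-0.122, 0.992, 0.0, -0.001]
ft_force: [-0.1, -0.4, 0.3]
width: 0.0563
grip_force: 0.0
time: 20.95
ee_pos: [0.6318, -0.2591, 0.0931]
eef_rot: [-0.122, 0.992, 0.0, 0.0]
ft_force: [-0.3, 0.9, 1.1]
width: 0.0235
grip_force: 35.0
```

```bash
python3 -m crank '[[[0,0,-0.5],0],[[0,0,-0.6],0],[[0,0,0],0],[[0,0,0],0]]'; python3 weigh.py
```

```text
time: 21.45
ee_pos: [0.6317, -0.2591, 0.1258]
eef_rot: [-0.122, 0.992, 0.0, 0.0]
ft_force: [-0.1, -0.3, -3.6]
width: 0.0236
grip_force: 35.0
[-0.02 -0.12 -3.14] [0.34 0.35 0.32] [-3.64 -3.14 -2.96 -3.43 -3.07 -2.48 -3.3  -3.05] 21.85
```

Yellow reads 3.1 N, so it is loaded and goes to the blue lane. I first move back toward the robot, clear of the pink one, then sideways.

```bash
python3 -m crank '[[[0,0,-0.7],0],[[0.5,0.4,0],0],[[0.9,0.7,0],0],[[0.9,0.7,0],0],[[0.9,0.7,0],0],[[0.5,0.4,0],0],[[0,0,0],1],[[0,0,0],1],[[0,0,0],0.9],[[0,0,0],0]]'
```

```text
time: 23.1
ee_pos: [0.5035, -0.2021, 0.1483]
eef_rot: [0.079, 0.997, -0.0, 0.001]
ft_force: [-0.8, 0.7, -2.4]
width: 0.0234
grip_force: 35.0
```

```bash
python3 -m crank '[[[0.1,0.5,0],0],[[0.16,1,0],0],[[0.16,1,0],0],[[0.16,1,0],0],[[0.16,1,0],0],[[0.16,1,0],0],[[0.16,1,0],0],[[0.16,1,0],0],[[0.16,1,0],0],[[0.16,1,0],0],[[0.16,1,0],0],[[0.16,1,0],0]]';python3 -m crank '[[[0.1,0.6,0],0],[[0,0,0],0],[[0,0,0],0]]'; python3 snap.py w9
python3 - <<'E'
from h import *
q=np.load("w9.npy");M=model("wrist",dict(ee_pos=q[:3],eef_rot=q[3:]))
im=cv2.imread("pics/w9.png")
h=cv2.cvtColor(im,cv2.COLOR_BGR2HSV);k=cv2.inRange(h,(100,90,20),(130,255,255))
for v in range(100,235,6):
    u=np.where(k[v])[0]
    if len(u)<15: continue
    print(v,u[0],u[-1],len(u),onz(M,(u[0]-.5,v),0)[:2].round(4),onz(M,(u[0]-.5,v),.034)[:2].round(4),onz(M,(u[-1]+.5,v),.034)[:2].round(4), h[v,u[0]:u[-1]:8,2].tolist())
for uu in range(270,340,10):
    w=np.where(k[:,uu])[0]
    if len(w): print("front",uu,w[0],onz(M,(uu,w[0]-.5),0)[:2].round(4))
E
```

```text
time: 24.6
ee_pos: [0.5021, 0.1496, 0.1474]
eef_rot: [0.078, 0.997, 0.0, 0.0]
ft_force: [0.3, -0.4, -3.7]
width: 0.0238
grip_force: 35.0
time: 24.98
ee_pos: [0.5027, 0.1647, 0.147]
eef_rot: [0.08, 0.997, -0.0, 0.0]
ft_force: [0.7, -0.2, -2.5]
width: 0.0236
grip_force: 35.0
24.975 [0.5027 0.1647 0.147 ] yaw 170.82081982035072 [ 0.65719772 -0.22041661 -2.48544241]
142 300 358 59 [0.4706 0.2186] [0.4651 0.2141] [0.4746 0.2737] [116, 175, 179, 179, 180, 182, 183, 180]
148 298 371 65 [0.4771 0.2155] [0.4709 0.2114] [0.4829 0.2866] [93, 182, 183, 184, 184, 187, 187, 187, 101, 191]
154 297 371 67 [0.4838 0.2136] [0.4769 0.2097] [0.4892 0.2864] [86, 178, 180, 182, 184, 184, 187, 187, 103, 189]
160 297 370 66 [0.4909 0.2128] [0.4832 0.209 ] [0.4954 0.2852] [88, 172, 180, 183, 182, 184, 184, 185, 105, 193]
166 296 369 66 [0.4979 0.2108] [0.4894 0.2072] [0.5017 0.2839] [91, 190, 180, 179, 181, 182, 182, 183, 104, 189]
172 296 368 71 [0.5051 0.2099] [0.4958 0.2064] [0.508  0.2827] [85, 180, 178, 179, 180, 181, 182, 181, 101]
178 296 368 73 [0.5125 0.2091] [0.5024 0.2057] [0.5147 0.2825] [84, 172
[... 412 characters left out ...]
0.2783] [81, 167, 175, 175, 174, 177, 178, 131, 87]
208 295 364 70 [0.5507 0.2033] [0.5363 0.2006] [0.5486 0.2769] [83, 177, 174, 174, 173, 176, 177, 106, 97]
214 297 363 67 [0.5591 0.2049] [0.5438 0.202 ] [0.5556 0.2756] [134, 173, 173, 173, 174, 174, 175, 83, 172]
220 298 363 66 [0.5674 0.2052] [0.5513 0.2022] [0.563  0.2753] [163, 173, 172, 172, 170, 173, 174, 80, 181]
226 300 362 63 [0.5761 0.2067] [0.559  0.2036] [0.5702 0.2739] [171, 170, 174, 173, 172, 172, 143, 80]
232 299 361 63 [0.5843 0.2045] [0.5663 0.2017] [0.5776 0.2725] [165, 169, 170, 173, 173, 172, 146, 80]
front 300 142 [0.4701 0.2192]
front 310 142 [0.4719 0.2305]
front 320 142 [0.4737 0.2419]
front 330 142 [0.4755 0.2532]
```

```bash
python3 -m crank '[[[0.08,1,0],-0.06],[[0.08,1,0],0],[[0,0.71,0],0],[[0,0,0],0],[[0,0,0],0]]'; python3 snap.py w10
python3 - <<'E'
from h import *
q=np.load("w10.npy");M=model("wrist",dict(ee_pos=q[:3],eef_rot=q[3:]))
im=cv2.imread("pics/w10.png")
h=cv2.cvtColor(im,cv2.COLOR_BGR2HSV);k=cv2.inRange(h,(100,90,20),(130,255,255))
for v in range(140,216,8):
    u=np.where(k[v])[0];u=u[(u>190)&(u<330)]
    if len(u)<8: continue
    a=onz(M,(u[0]-.5,v),.034);b=onz(M,(u[-1]+.5,v),.034);print(v,u[0],u[-1],a[:2].round(4),b[:2].round(4),((a+b)/2)[:2].round(4))
E
```

```text
time: 25.65
ee_pos: [0.5106, 0.2456, 0.1468]
eef_rot: [0.076, 0.997, -0.0, -0.0]
ft_force: [-0.3, -0.2, -3.2]
width: 0.024
grip_force: 35.0
25.65 [0.5106 0.2456 0.1468] yaw 171.26686797991428 [-0.28543771 -0.23215836 -3.2189679 ]
148 225 290 [0.4671 0.2178] [0.4773 0.2849] [0.4722 0.2513]
156 223 293 [0.475  0.2142] [0.4861 0.287 ] [0.4805 0.2506]
164 223 293 [0.4833 0.2126] [0.4945 0.2861] [0.4889 0.2493]
172 223 292 [0.4918 0.2109] [0.5029 0.2841] [0.4973 0.2475]
180 224 292 [0.5006 0.2103] [0.5117 0.2831] [0.5061 0.2467]
188 224 292 [0.5094 0.2086] [0.5206 0.2821] [0.515  0.2453]
```

```bash
python3 -m crank '[[[0,0,0.5],0],[[0,0,0.6],0],[[0,0,0.3],0],[[0,0,0],0],[[0,0,0],0]]'; python3 -m crank '[[[0,0,0.1],0],[[0,0,0.06],0],[[0,0,0],0],[[0,0,0],0]]'
```

```text
time: 26.32
ee_pos: [0.5106, 0.2471, 0.1053]
eef_rot: [0.075, 0.997, 0.0, 0.0]
ft_force: [0.3, 0.0, -2.9]
width: 0.0235
grip_force: 35.0
time: 26.82
ee_pos: [0.5103, 0.247, 0.1002]
eef_rot: [0.075, 0.997, 0.0, 0.0]
ft_force: [-0.2, 0.1, -3.3]
width: 0.0237
grip_force: 35.0
```

```bash
python3 -m crank '[[[0,-0.03,0.06],0],[[0,0,0.03],0],[[0,0,0],0]]' | sed -n '2p;4p'; python3 -m crank '[[[-0.2,0,0],0],[[-0.4,0,0],0],[[-0.5,0,0],0],[[-0.5,0,0],0],[[-0.4,0,0],0],[[-0.2,0,0],0],[[0,0,0],0]]'| sed -n '2p;4p'; python3 -m crank '[[[-0.2,0,0],0],[[-0.2,0,0],0],[[-0.2,0,0],0],[[0,0,0],0]]'| sed -n '2p;4p'
```

```text
ee_pos: [0.5101, 0.2461, 0.0974]
ft_force: [-1.1, -0.0, -3.3]
ee_pos: [0.5756, 0.236, 0.0973]
ft_force: [-0.5, 0.3, -3.1]
ee_pos: [0.5934, 0.2336, 0.0974]
ft_force: [-1.9, -0.1, -1.3]
```

```bash
python3 -m crank '[[[-0.2,0,0],0],[[-0.2,0,0],0],[[-0.15,0,0],0],[[0,0,0],0]]'| sed -n '2p;4p'; python3 -m crank '[[[-0.1,0,0],0],[[-0.1,0,0],0],[[-0.1,0,0],0],[[0,0,0],0]]'| sed -n '2p;4p'; python3 -m crank '[[[-0.05,0,0],0],[[-0.05,0,0],0],[[0,0,0],0]]'| sed -n '2p;4p'
```

```text
ee_pos: [0.61, 0.2309, 0.0973]
ft_force: [-2.4, 1.0, -3.6]
ee_pos: [0.6187, 0.2295, 0.0974]
ft_force: [-1.7, 0.8, -3.7]
ee_pos: [0.6215, 0.2291, 0.0974]
ft_force: [-1.9, 1.2, -2.2]
```

```bash
python3 -m crank '[[[-0.02,0,0],0],[[0,0,0],0]]' | sed -n '2p;4p'; python3 -m crank '[[[-0.02,0,0],0],[[0,0,0],0]]'| sed -n '2p;4p'
```

```text
ee_pos: [0.622, 0.2291, 0.0974]
ft_force: [-3.7, 1.0, -2.7]
ee_pos: [0.6226, 0.229, 0.0974]
ft_force: [-2.1, 0.1, -3.0]
```

```bash
python3 -m crank '[[[-0.05,0,0],0],[[-0.05,0,0],0],[[-0.05,0,0],0],[[0,0,0],0]]' | sed -n '2p;4p'; python3 -m crank '[[[-0.03,0,0],0],[[0,0,0],0]]'| sed -n '2p;4p'; python3 -m crank '[[[-0.03,0,0],0],[[0,0,0],0]]'| sed -n '2p;4p'; python3 -m crank '[[[-0.02,0,0],0],[[0,0,0],0]]'| sed -n '2p;4p'
```

```text
ee_pos: [0.6272, 0.2282, 0.0974]
ft_force: [-2.5, 0.3, -4.0]
ee_pos: [0.628, 0.2281, 0.0974]
ft_force: [-2.6, 1.3, -3.4]
ee_pos: [0.6288, 0.228, 0.0974]
ft_force: [-2.7, 0.7, -2.9]
ee_pos: [0.629, 0.228, 0.0974]
ft_force: [-5.3, 0.3, -1.0]
```

```bash
python3 -m crank '[[[-0.02,0,0],0],[[0,0,0],0]]' | sed -n '2p;4p'; python3 -m crank '[[[-0.02,0,0],0],[[0,0,0],0]]'| sed -n '2p;4p'
```

```text
ee_pos: [0.6291, 0.2281, 0.0974]
ft_force: [-7.3, -0.1, 0.6]
ee_pos: [0.6292, 0.2281, 0.0974]
ft_force: [-10.8, -0.0, 1.2]
```

The stop is firm at 10.8 N. I hold, relax and release.

```bash
python3 weigh.py; python3 -m crank '[[[0,0,0],0],[[0,0,0],0],[[0,0,0],0]]'| sed -n '2p;4p'; python3 -m crank '[[[0.035,0,0],0],[[0,0,0],0]]' | sed -n '2p;4p';  python3 -m crank '[[[0,0,0],0],[[0,0,0],0],[[0,0,0],0],[[0,0,0],0]]' 0.6; python3 -m crank '[[[0,0,-0.5],0],[[0,0,-1],0],[[0,0,-1],0],[[0,0,-1],0],[[0,0,-0.5],0],[[0,0,0],0]]' 0.8; python3 snap.py w11 yellow
```

```text
[-1.072e+01  1.000e-02  1.860e+00] [0.32 0.63 0.77] [1.21 0.96 1.93 3.16 2.96 1.57 1.98 1.13] 32.6
ee_pos: [0.6292, 0.2281, 0.0974]
ft_force: [-10.1, 0.2, 1.6]
ee_pos: [0.629, 0.228, 0.0974]
ft_force: [-6.3, 0.6, -1.4]
time: 33.72
ee_pos: [0.6298, 0.2279, 0.0977]
eef_rot: [0.076, 0.997, 0.0, 0.0]
ft_force: [-0.6, -0.1, 0.4]
width: 0.0502
grip_force: 0.0
time: 34.48
ee_pos: [0.63, 0.2281, 0.2187]
eef_rot: [0.075, 0.997, 0.001, 0.001]
ft_force: [-1.1, 0.5, -0.3]
width: 0.0697
grip_force: 0.0
34.475 [0.63   0.2281 0.2187] yaw 171.34561899740254 [-1.06452619  0.52286636 -0.30753078]
yellow [359.5 316.8] 3705.5 (208, 306, 281, 19) [0.84076682 0.3355468  0.09      ]
yellow [257.7 179. ] 1765.0 (234, 155, 48, 49) [0.62907478 0.22852177 0.09      ]
```

```bash
python3 -m crank '[[[0,0.5,-1],0],[[0,1,-0.5],0],[[0,1,0],0],[[0,1,0],0],[[0,1,0],0],[[0,1,0],0],[[0,0.5,0],0],[[0,0,0],0]]'|head -2
python3 - <<'E'
from h import *
a=vision.camera("scene")[140:260,80:440];b=vision.camera("side")[90:330,160:420]
A=cv2.resize(a,(780,260));B=cv2.resize(b,(368,340));o=np.zeros((600,780,3),np.uint8);o[:260]=A;o[260:,:368]=B
cv2.imwrite("pics/fin.png",o[:,:,::-1])
E
```

```text
time: 35.52
ee_pos: [0.6558, 0.4069, 0.2598]
```

View pics/fin.png

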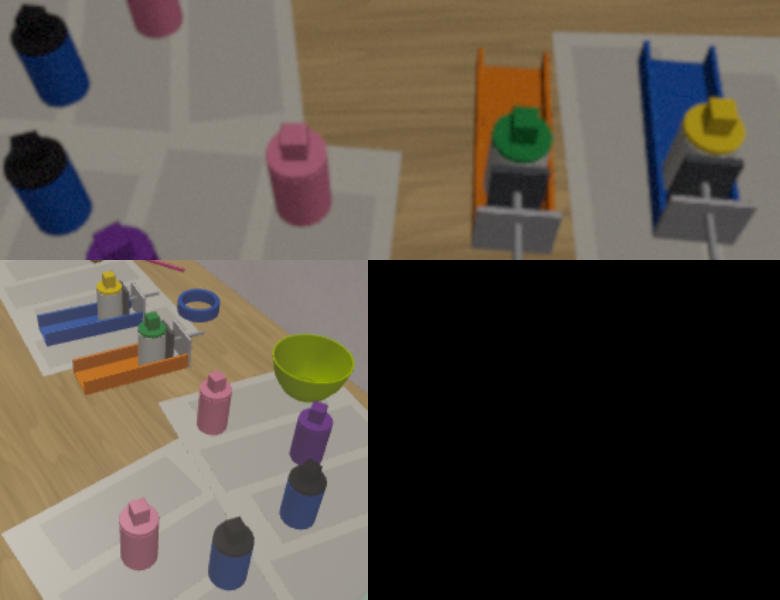

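Green stands upright at the follower in the orange lane (picture (520,150)) and yellow in the blue lane ((710,140)). Both follower rods stick out behind the end plates, and the spares and look-alikes have not moved.

```bash
python3 -c "
from bench import r
print(r.close_job())"
```

```text
the job is handed in; nothing more can be done
None
```

I handed the job in at about 36 s: green weighed about 0.7 N (empty) and is home in the orange lane, yellow weighed about 3.1 N (loaded) and is home in the blue lane, each pressed to its stop with 10–11 N, then left upright and released, with the spares untouched.

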